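# Turner the seeded flat cake from the griddle plate to the cooling rack

## Robot

A 7-joint arm with a two-finger parallel gripper is mounted at the origin on the work surface. World frame = base frame: x ahead of the robot, y to its left, z up, the work surface at z = 0. Lengths are in m, angles in rad, forces in N, time in s.
With the tool pointing down it reaches from about 0.35 to 0.9 m from the base axis. Payload 8.1 kg.
Tool frame: the origin (TCP) lies on the centre line of the jaws, within the pads' length; the fingertips stand ahead of it and the grasp point (between the pads) lies 3 mm ahead of it (env.nose_length is the z of the fingertips in the tool frame, in m); z points along the fingers, y is the line along which they close (so a half turn about z gives the same grasp; the last joint's range is limited). The gripper opens to 92 mm and grips with 3 to 60 N. Pads are 19 mm wide; open, the fingers measure 130 mm over their backs; the gripper's body (75 mm by 190 mm) begins 47 mm behind the grasp point.
Start: joints at [1.078, 0.434, 0.025, 1.573, -0.012, 1.134, -0.075], TCP at [0.237, -0.578, 0.228] pointing down, gripper open.
Joint ranges: [-2.62, 2.62], [-0.44, 2.09], [-1.27, 1.32], [0.08, 2.57], [-1.32, 4.46], [0.12, 2], [-2.74, 2.74]. Speed limits (rad/s): [2.22, 2.22, 3.01, 3.01, 3.14, 3.14, 3.14].

## Interface

Orientations are given as a unit quaternion [x, y, z, w].
In Python, from cell import env, viewer gives the robot as it stands.
- The arm moves only by the tool apply_moves, never from a script. Its argument "commands" is a list of rows, each an object of numbers: "dx", "dy", "dz": the shift along the tool's x, y, z in mm; "rx", "ry", "rz": the turn, a rotation vector about the tool's x, y, z in degrees; "hand": the closure, from -1 (fully open) to 1 (shut). A call has 1 to 12 rows; each row shifts and turns the commanded pose from where the row before left it, along the tool's axes as they then stand; what a row does not reach is not made up. A row lasts 1/10 s, in which the tool goes at most 50 mm and 8.59 degrees, less where a joint would pass 70% of its speed; a pose out of reach is approached as far as the arm can. A call with a gripper value outside its range is refused whole. The fingers move at their own pace and stop on an object; "newtons" is the grip in N (left out, the last holds). Time passes only in rows, so rows that do not move let the fingers close. It gives the time, the measured TCP pose, the force, the opening and the grip force at its end, in the units of the state.
- env.observe(): the state, without advancing time (a new reading comes with each control period).
- viewer.capture(name): name is "scene" or "top" or "wrist"; returns a dict with "image" (400x640x3 uint8, red, green, blue), "mtx" (3x3 intrinsics, pixels), "rvec" (rotation vector, rad) and "tvec" (3), from world to camera coordinates, as OpenCV has them; the wrist camera has in their place "tool_from_camera" (4x4, takes a point from camera to tool coordinates, whose origin is the TCP and whose axes are the flange's). Camera axes: x right, y down, z forward; pixel columns grow to the right and rows downward; lengths in m; the calibration is good to about 2 mm. A picture is of the moment at which its call begins: read the wrist's pose just before it. There is no depth.
- env.hand_in(): hands the job in; it is judged then, once.
The state is a dict: "clock": time; "q": joint angles; "joint_velocities": joint speeds; "effort": joint torques, N m; "ee_pos": TCP position; "eef_rot": TCP orientation; "contact_force": force on the tool from outside, world axes, zero at the start; "ft_torque": the same for the moment, N m; "width": opening from 0.0 (shut) to 1.0 (fully open); "gripper_force": force on a finger pad.
Only numpy, scipy, OpenCV 4.12 (cv2) and the standard library are available. Lean on these libraries where they do the work, as an engineer would, in place of code of your own. Each camera call takes 0.05 s, during which the arm holds its last target. There are 200 camera calls.

## Task

Take the turner by its handle, slide its blade under the large seed cake on the griddle plate and lift it off on the blade, keeping it level and never touching the cake with the gripper. Lower the blade into the wide middle gap of the cooling rack so that the cake is left lying on the wires in the middle of the rack, then draw the blade out and stand the turner flat on its blade on the table again. Leave the tub, the jar and the stack of small cakes where they are.

Things in the scene. Friction and masses are not known exactly. Their poses are not given: they have to be found in the camera images.
- turner: Turner standing flat on its steel blade. Origin: centre of the blade's underside; x to the blade's front edge, z up. Blade 120 long (x -60 to 60), 60 wide, 2 thick. A neck slopes up from its rear (front face x -57 at z 2, -60 at z 10) to the wooden handle, a bar parallel to the blade: x -83 to -198, 20 wide, z 46 to 70. 0.17 kg, mostly blade.
- turner_grip (a point): Point on the axis of the turner's handle to hold it by, 110 behind the blade's centre and 58 above the blade's underside; 20 mm wide there; axes as the turner's.
- cake: Large flat round seeded baked cake, hard and rigid, 130 diameter, 15 thick, about 0.11 kg, loose on the griddle plate. Its lower edge is bevelled (10 in, 5 up), so a blade gets under it once the plate's lip backs it; do not drive on when the turner's neck meets its side. Origin: centre of its underside, z up.
- griddle: Fixed dark steel griddle plate, 240 long (x), 220 wide (y), 4 thick, open at its near end and sides, with an upturned lip along the whole far end (inner face at x 120, 29 high over the table). Origin: centre of its underside, on the table; x points to the lip, z up. The cake lies near x 35.
- rack: Fixed steel wire cooling rack, 200 (x) by 150 (y). Four wires 8 thick run along x at y -72, -46, 46, 72, tops 50 above the table, legs at both ends (x -100, 100). The middle gap is 84 wide, open above and at both ends; in it only cross wires on the table (8 high, at x -100 and 100). Origin: centre of its footprint, on the table.
- tub: Bystander: open clear plastic tub 120 x 130 x 60 filled with small seed cakes, beyond the work. Origin: centre of its underside.
- jar: Bystander: closed glass jar, 72 diameter, 110 high, at the right. Origin: centre of its underside.
- stack: Bystander: two small cakes stuck together in a stack, 100 diameter, 44 high, at the left. Origin: centre of its underside.
Not all that is in view belongs to the job. Leave any green look-alike of the cake alone.

How it is judged:
By the outcome, as a careful person would: the job done as asked, in the order asked, and still so for the second after the job is handed in, with the robot touching nothing.
It also fails if it takes over 70 s, if anything falls off the work surface, if the arm or the gripper's body presses on something with over 40 N, if the wrist force passes 120 N, or if a joint passes its speed limit or range.

## Working session

There is one attempt and no reset: what is moved stays moved. The work goes in short steps, Python scripts to look and compute and a tool call to move; the robot and the scene stay as the last step left them, time stands still between calls to the robot, and variables do not carry over. Pictures are saved under pics/ and viewed, at most 10 in all, crops included, and the job is handed in when it is done.

Besides the shell and the picture viewer there is one more tool, called after "Call:" as name(argument=value, ...), one argument or row to a line, values as JSON. apply_moves: Moves the arm, as the interface text tells. Its arguments: {"type":"object","properties":{"commands":{"type":"array","items":{"type":"object","properties":{"dx":{"type":"number"},"dy":{"type":"number"},"dz":{"type":"number"},"rx":{"type":"number"},"ry":{"type":"number"},"rz":{"type":"number"},"hand":{"type":"number"}}}},"newtons":{"type":"number"}},"required":["commands"]}

```bash
mkdir -p pics; ls
python3 - <<'E'
from cell import env, viewer
import cv2
s=env.observe();print(s,env.nose_length)
for n in ["scene","top"]:
    c=viewer.capture(n);cv2.imwrite(f"pics/{n}0.png",c["image"][:,:,::-1]);print(n,c["mtx"],c["rvec"],c["tvec"])
E
```

```text
pics
{'clock': 0.0, 'q': array([ 1.07840059,  0.43523224,  0.02494246,  1.57413308, -0.0115774 ,
        1.13397984, -0.07510355]), 'joint_velocities': array([ 0.00169636,  0.00092584, -0.00032531,  0.00039048,  0.00016216,
       -0.00124817,  0.00045109]), 'effort': array([-6.16654706e-04, -6.67851305e+01,  9.84556787e-01, -3.14456642e+01,
       -6.05618418e-02,  4.30347549e-02,  1.64897465e-04]), 'ee_pos': array([ 0.23725582, -0.57765024,  0.22762495]), 'eef_rot': array([ 9.81070669e-01,  1.93648384e-01, -2.30288118e-04, -7.70312185e-04]), 'contact_force': array([ 0.14656132, -0.5705251 , -0.45788147]), 'ft_torque': array([0.01638032, 0.01399725, 0.05667901]), 'gripper_force': 0.0, 'width': 0.9997093702060338} 0.022
scene [[418.83547661   0.         315.90271734]
 [  0.         418.83547661 200.09676902]
 [  0.           0.           1.        ]] [ 1.81404257  2.0184595  -0.58626489] [ 0.04593065 -0.40913544  1.65408227]
top [[493.14561108   0.         320.74149138]
 [  0.         493.14561108 198.92060263]
 [  0.           0.           1.        ]] [ 2.13663457 -2.09689342  0.19549687] [-0.00152122  0.5451045   1.38986281]
```

View pics/scene0.png

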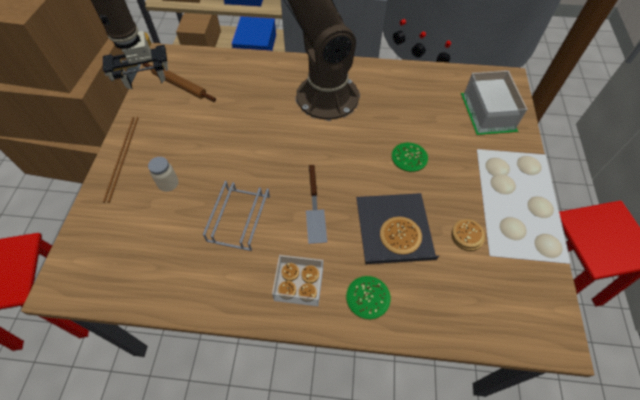

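View pics/top0.png

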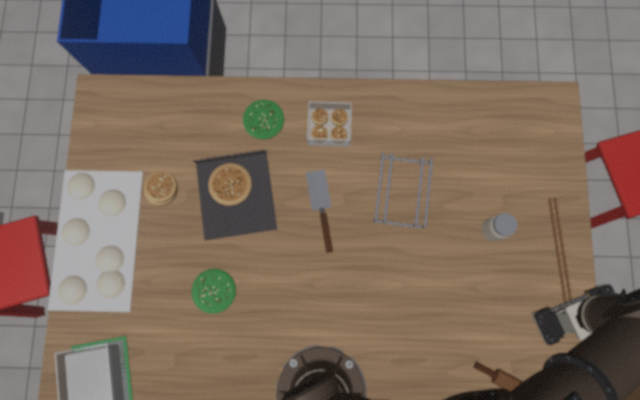

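The pictures show the turner at top (318,190) with its handle towards the robot (325,230). The griddle is at (235,195) with the cake at (230,184), and the rack is at (403,190). The stack is at (160,188), the jar at (500,225) and the tub at (330,122). The green decoys are at (264,119) and (213,291).

```bash
cat > h.py <<'E'
import numpy as np, cv2
from scipy.spatial.transform import Rotation as R
from cell import env, viewer
def cap(n):
    s=env.observe(); c=viewer.capture(n)
    if n=="wrist":
        T=c["tool_from_camera"]; Rt=R.from_quat(s["eef_rot"]).as_matrix()
        c["Rwc"]=Rt@T[:3,:3]; c["o"]=s["ee_pos"]+Rt@T[:3,3]
    else:
        r=cv2.Rodrigues(np.array(c["rvec"],float))[0]; c["Rwc"]=r.T; c["o"]=-r.T@np.array(c["tvec"]).ravel()
    return c
def ray(c,px):
    px=np.atleast_2d(np.asarray(px,float)); d=np.c_[px,np.ones(len(px))]@np.linalg.inv(c["mtx"]).T@c["Rwc"].T
    return d/np.linalg.norm(d,axis=1)[:,None]
def plane(c,px,z):
    d=ray(c,px); return c["o"]+d*((z-c["o"][2])/d[:,2])[:,None]
def tri(c1,p1,c2,p2):
    d1=ray(c1,p1)[0];d2=ray(c2,p2)[0]
    t=np.linalg.lstsq(np.c_[d1,-d2],c2["o"]-c1["o"],rcond=None)[0]
    a=c1["o"]+t[0]*d1;b=c2["o"]+t[1]*d2; return (a+b)/2,np.linalg.norm(a-b)
def blob(mask,roi):
    x0,y0,x1,y1=roi; m=np.zeros_like(mask); m[y0:y1,x0:x1]=mask[y0:y1,x0:x1]
    k=max(cv2.findContours(m,cv2.RETR_EXTERNAL,cv2.CHAIN_APPROX_NONE)[0],key=cv2.contourArea)
    M=cv2.moments(k); return k[:,0].astype(float),np.array([M["m10"],M["m01"]])/M["m00"],cv2.contourArea(k)
def masks(im):
    hsv=cv2.cvtColor(im,cv2.COLOR_RGB2HSV); h,s,v=cv2.split(hsv); im=im.astype(int)
    steel=((im[...,2]-im[...,0]>3)&(v>90)).astype(np.uint8)
    dark=((v<85)&(s<90)).astype(np.uint8)
    cake=((h>5)&(h<24)&(s>110)&(v>140)).astype(np.uint8)
    brown=((s>100)&(v<125)&(h<15)).astype(np.uint8)
    return dict(steel=steel,dark=dark,cake=cake,brown=brown)
E
python3 - <<'E'
from h import *
np.set_printoptions(precision=4,suppress=True)
t=cap("top");s=cap("scene");mt=masks(t["image"]);ms=masks(s["image"])
rt=dict(cake=("cake",(200,158,260,212)),blade=("steel",(300,160,336,214)),handle=("brown",(312,205,336,256)),grid=("dark",(185,145,285,245)))
rs=dict(cake=("cake",(372,210,428,260)),blade=("steel",(300,205,332,248)),handle=("brown",(304,160,322,200)),grid=("dark",(350,190,442,268)))
for n in rt:
    k1,c1,a1=blob(mt[rt[n][0]],rt[n][1]);k2,c2,a2=blob(ms[rs[n][0]],rs[n][1])
    print(n,c1,a1,c2,a2,cv2.minAreaRect(k1.astype(np.float32)),*tri(t,c1,s,c2))
    (x,y),(w,h),a=cv2.minAreaRect(k1.astype(np.float32)); b=cv2.boxPoints(((x,y),(w,h),a)); print(plane(t,b,{'cake':.019,'blade':.002,'handle':.07,'grid':.004}[n])[:,:2].tolist())
for c,m,roi in((t,mt,(365,145,440,235)),(s,ms,(200,178,275,252))):
    x0,y0,x1,y1=roi; im=c["image"][y0:y1,x0:x1]; q=m["steel"][y0:y1,x0:x1]*255
    o=np.hstack([im,np.dstack([q]*3)]); o=cv2.resize(o,None,fx=5,fy=5,interpolation=0); cv2.imwrite(f"pics/rack{x0}.png",o[:,:,::-1])
E
python3 -c "
import cv2,numpy as np
a=cv2.imread('pics/rack365.png');b=cv2.imread('pics/rack200.png')
a=cv2.resize(a,(750,450));print(a.shape,b.shape);cv2.imwrite('pics/r.png',cv2.resize(np.hstack([a,cv2.resize(b,(750,450))]),(800,240)) if 0 else a)"
```

```text
cake [227.4649 181.9247] 332.0 [400.8207 234.836 ] 1089.5 ((229.75001525878906, 182.75), (33.23401641845703, 33.941123962402344), 45.0) [0.5977 0.2876 0.0235] 0.0059384894583785226
[[0.5942148985197453, 0.3562038098536506], [0.6703991530755109, 0.2877934535724825], [0.5983354416274129, 0.21282753536441154], [0.5235390530156774, 0.2812695644098418]]
blade [318.0637 189.703 ] 536.5 [315.9511 225.7454] 491.0 ((317.9395751953125, 189.65771484375), (35.568058013916016, 16.79924964904785), 79.99201965332031) [0.583  0.0177 0.0034] 0.0003216580193682546
[[0.6330090565875707, 0.054092061551264836], [0.6431135824820311, 0.00363765038669386], [0.5344470372048851, -0.017044137734455227], [0.524584229414342, 0.0327305261677534]]
handle [325.9861 232.6404] 228.0 [312.4747 179.6862] 145.0 ((326.0135192871094, 233.08108520507812), (40.27775192260742, 7.562353134155273), 80.53767395019531) [ 0.4452 -0.0084  0.0608] 0.000146696274984288
[[0.49791308881409746, 0.01277071440165295], [0.5019236701161416, -0.00858663902317464], [0.3883994693336139, -0.02926937904122546], [0.38449465863986865, -0.008233710934325211]]
grid [235.474  194.5472] 5465.0 [394.5118 228.7773] 4405.0 ((234.911865234375, 194.37200927734375), (80.04007720947266, 71.96136474609375), 82.01067352294922) [ 0.5646  0.269  -0.0023] 0.0005943988282327618
[[0.6702162218410379, 0.40249030209550973], [0.7060237707773129, 0.18432767761199853], [0.4603972299543784, 0.14092955125316786], [0.4264332845284817, 0.35246066245187285]]
(450, 750, 3) (370, 750, 3)
```

View pics/r.png

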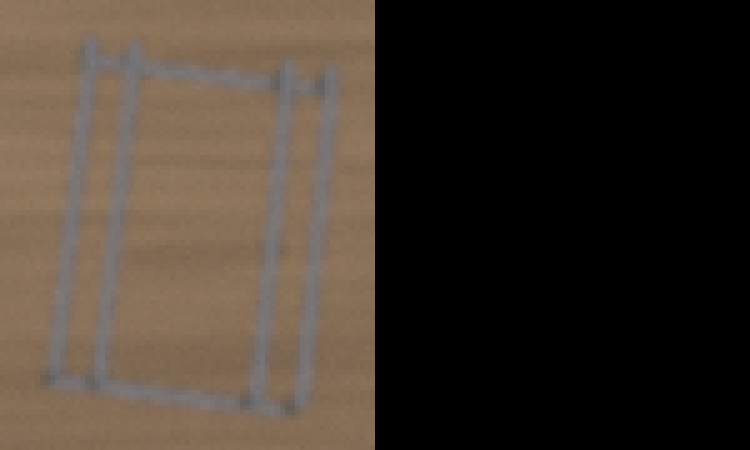

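Cropped at 5x from (365,145), the picture shows the rack's four wires running about (90,40)→(52,380), (135,42)→(97,385), (288,65)→(255,402) and (330,72)→(300,408).

```bash
cat >> h.py <<'E'
def to(p,yaw):
    "turn rz (deg) and then the shift in mm in tool axes to reach p with tool x at yaw (deg), pointing down"
    s=env.observe(); Rt=R.from_quat(s["eef_rot"]).as_matrix()
    y0=np.degrees(np.arctan2(Rt[1,0],Rt[0,0])); Rn=R.from_euler("z",yaw,degrees=True).as_matrix()@np.diag([1,-1,-1.])
    return "rz %.1f  d %s (mm)  tilt %s"%(y0-yaw, np.round(1000*Rn.T@(np.array(p)-s["ee_pos"]),1), np.round(np.degrees((R.from_matrix(Rn).inv()*R.from_quat(s["eef_rot"])).as_rotvec()),2))
E
python3 - <<'E'
from h import *
t=cap("top")
L=np.array([[90,40],[52,380],[135,42],[97,385],[288,65],[255,402],[330,72],[300,408]])/5+[365,145]
P=plane(t,L,.05);print(P)
print("c",P.mean(0),[np.degrees(np.arctan2(*(P[i]-P[i+1])[1::-1])) for i in (0,2,4,6)])
print(to((.44,-.26,.33),10.7))
E
```

```text
[[ 0.68838348 -0.17418218  0.05      ]
 [ 0.48313186 -0.15117248  0.05      ]
 [ 0.68761633 -0.20098064  0.05      ]
 [ 0.4806823  -0.177258    0.05      ]
 [ 0.67501399 -0.29178356  0.05      ]
 [ 0.47242579 -0.26864424  0.05      ]
 [ 0.67114192 -0.31662879  0.05      ]
 [ 0.46940329 -0.2946      0.05      ]]
c [ 0.57847487 -0.23440624  0.05      ] [np.float64(-6.396428462408945), np.float64(-6.539763520997755), np.float64(-6.516001934710599), np.float64(-6.231707272671618)]
rz 11.6  d [ 258.1 -274.8 -101.9] (mm)  tilt [ 4.000e-02 -1.000e-02 -1.163e+01]
```

Call:
apply_moves(
  commands=[
    {"rz": 5.8},
    {"rz": 5.8},
    {"dx": 32,"dy": -34,"dz": -13,"hand": -1},
    {"dx": 32,"dy": -34,"dz": -13},
    {"dx": 32,"dy": -34,"dz": -13},
    {"dx": 32,"dy": -34,"dz": -13},
    {"dx": 32,"dy": -34,"dz": -13},
    {"dx": 32,"dy": -34,"dz": -13},
    {"dx": 32,"dy": -34,"dz": -13},
    {"dx": 32,"dy": -34,"dz": -13},
    {},
    {},
  ],
)

```text
validation failed for argument at $.co...
```

Run:
```python
from h import *
c=cap("wrist");cv2.imwrite("pics/w1.png",c["image"][:,:,::-1]);print(c["o"],c["Rwc"],env.observe()["ee_pos"],c["mtx"])
q=cv2.projectPoints
print(to((.4749,-.0027,.25),10.7))
P=np.array([[.5785,-.2344,.05]]);v=(P-c["o"])@c["Rwc"];print((v@c["mtx"].T)/v[:,2:])
```

```text
[ 0.30094966 -0.55193947  0.38350378] [[ 3.79214037e-01 -8.94148675e-01 -2.38106828e-01]
 [-9.25308665e-01 -3.66656908e-01 -9.67811232e-02]
 [-7.66800456e-04  2.57023072e-01 -9.66404963e-01]] [ 0.23740649 -0.57799708  0.22815077] [[336.4664843    0.         321.39428817]
 [  0.         336.4664843  195.60711122]
 [  0.           0.           1.        ]]
rz 11.6  d [ 340.2 -521.2  -21.8] (mm)  tilt [ 3.000e-02 -1.000e-02 -1.163e+01]
[[  40.38737796 -476.3633369     1.        ]]
```

View pics/w1.png

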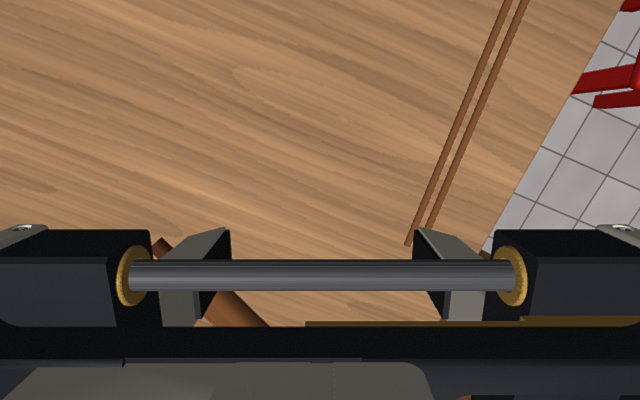

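The wrist picture's upper part (rows 0–230) shows free table ahead of the tool. The move was refused, probably because of the empty rows.

Call:
apply_moves(
  commands=[
    {"rz": 5.8},
    {"rz": 5.8},
    {"dx": 40,"dy": -34,"dz": -13},
    {"dx": 40,"dy": -34,"dz": -13},
    {"dx": 40,"dy": -34,"dz": -13},
    {"dx": 40,"dy": -34,"dz": -13},
    {"dx": 40,"dy": -34,"dz": -13},
    {"dx": 40,"dy": -34,"dz": -13},
    {"dx": 40,"dy": -34,"dz": -13},
    {"dx": 40,"dy": -34,"dz": -13},
    {"dx": 0},
    {"dx": 0},
  ],
)

```text
validation failed for argument at $.co...
```

Run:
```python
from h import *
c=cap("wrist");cv2.imwrite("pics/w2.png",c["image"][:,:,::-1]);print(c["o"],env.observe()["ee_pos"],env.observe()["clock"])
np.save("w2.npy",np.c_[c["Rwc"],c["o"]])
print(to((.4749,-.0027,.25),10.7))
```

```text
[ 0.30096433 -0.55199037  0.3835689 ] [ 0.23739411 -0.57805796  0.22827449] 0.35
rz 11.6  d [ 340.2 -521.3  -21.7] (mm)  tilt [  0.02  -0.   -11.63]
```

View pics/w2.png

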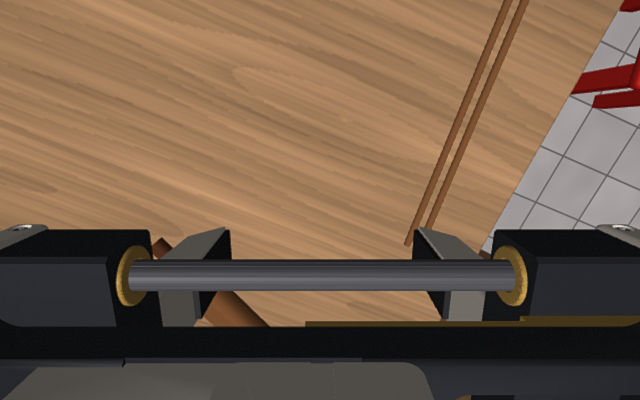

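The view hasn't changed, since the arm did not move. I'll try rows with every field filled in.

Call:
apply_moves(
  commands=[
    {"dx": 0,"dy": 0,"dz": 0,"rx": 0,"ry": 0,"rz": 5.8,"hand": -1},
    {"dx": 0,"dy": 0,"dz": 0,"rx": 0,"ry": 0,"rz": 5.8,"hand": -1},
  ],
)

```text
clock: 0.55
ee_pos: [0.2374, -0.5781, 0.2284]
eef_rot: [0.996, 0.091, 0.0, -0.0]
contact_force: [-0.1, -0.1, -0.7]
width: 0.999
gripper_force: 0.0
```

Call:
apply_moves(
  commands=[
    {"dx": 40,"dy": -34,"dz": -13,"rx": 0,"ry": 0,"rz": 0,"hand": -1},
    {"dx": 40,"dy": -34,"dz": -13,"rx": 0,"ry": 0,"rz": 0,"hand": -1},
    {"dx": 40,"dy": -34,"dz": -13,"rx": 0,"ry": 0,"rz": 0,"hand": -1},
    {"dx": 40,"dy": -34,"dz": -13,"rx": 0,"ry": 0,"rz": 0,"hand": -1},
    {"dx": 40,"dy": -34,"dz": -13,"rx": 0,"ry": 0,"rz": 0,"hand": -1},
    {"dx": 40,"dy": -34,"dz": -13,"rx": 0,"ry": 0,"rz": 0,"hand": -1},
    {"dx": 40,"dy": -34,"dz": -13,"rx": 0,"ry": 0,"rz": 0,"hand": -1},
    {"dx": 40,"dy": -34,"dz": -13,"rx": 0,"ry": 0,"rz": 0,"hand": -1},
    {"dx": 0,"dy": 0,"dz": 0,"rx": 0,"ry": 0,"rz": 0,"hand": -1},
    {"dx": 0,"dy": 0,"dz": 0,"rx": 0,"ry": 0,"rz": 0,"hand": -1},
  ],
)

```text
clock: 1.55
ee_pos: [0.4822, -0.2749, 0.3248]
eef_rot: [0.995, 0.095, 0.0, 0.0]
contact_force: [-0.8, -0.4, 0.3]
width: 1.002
gripper_force: 0.0
```

Run:
```python
from h import *
c=cap("wrist");cv2.imwrite("pics/w3.png",c["image"][:,:,::-1]);print(env.observe()["ee_pos"],env.observe()["clock"])
np.save("w3.npy",np.c_[c["Rwc"],c["o"]])
print(to((.4749,-.0027,.25),10.7))
```

```text
[ 0.48099134 -0.27631449  0.32441376] 1.6
rz 0.0  d [  44.8 -270.    74.4] (mm)  tilt [-0.02 -0.04 -0.04]
```

View pics/w3.png

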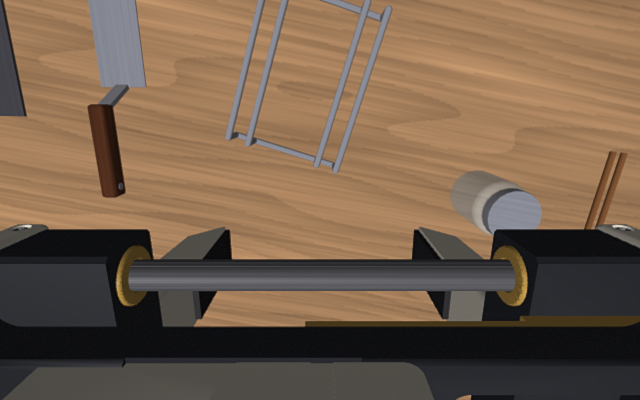

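The picture shows the near ends of the rack wires at (231,137), (249,143), (318,164) and (335,169), with the far right corner at (388,12). The turner's handle runs (100,105)→(113,195), and its blade is at (118,40).

Call:
apply_moves(
  commands=[
    {"dx": 0,"dy": -45,"dz": 5,"rx": 0,"ry": 0,"rz": 0,"hand": -1},
    {"dx": 0,"dy": -45,"dz": 5,"rx": 0,"ry": 0,"rz": 0,"hand": -1},
    {"dx": 0,"dy": -45,"dz": 5,"rx": 0,"ry": 0,"rz": 0,"hand": -1},
    {"dx": 0,"dy": -45,"dz": 5,"rx": 0,"ry": 0,"rz": 0,"hand": -1},
    {"dx": 0,"dy": -45,"dz": 5,"rx": 0,"ry": 0,"rz": 0,"hand": -1},
    {"dx": 0,"dy": -45,"dz": 5,"rx": 0,"ry": 0,"rz": 0,"hand": -1},
    {"dx": 0,"dy": 0,"dz": 0,"rx": 0,"ry": 0,"rz": 0,"hand": -1},
    {"dx": 0,"dy": 0,"dz": 0,"rx": 0,"ry": 0,"rz": 0,"hand": -1},
  ],
)

```text
clock: 2.4
ee_pos: [0.4306, -0.0116, 0.2944]
eef_rot: [0.996, 0.093, -0.0, 0.0]
contact_force: [0.1, -0.6, 0.3]
width: 1.002
gripper_force: 0.0
```

Run:
```python
from h import *
np.set_printoptions(precision=4,suppress=True)
c=cap("wrist");cv2.imwrite("pics/w4.png",c["image"][:,:,::-1]);print(env.observe()["ee_pos"],env.observe()["clock"])
np.save("w4.npy",np.c_[c["Rwc"],c["o"]])
A=np.load("w3.npy");a=dict(mtx=c["mtx"],Rwc=A[:,:3],o=A[:,3])
P=plane(a,[[231,137],[249,143],[318,164],[335,169],[262,0],[284,0],[366,5],[388,12]],.05);print(P)
t=cap("top")
for i,(p,q) in enumerate([((231,137),(52,380)),((335,169),(300,408)),((388,12),(330,72))]): print(tri(a,p,t,np.array(q)/5+[365,145]))
```

```text
[ 0.4309 -0.0125  0.2944] 2.45
[[ 0.4912 -0.1568  0.05  ]
 [ 0.488  -0.1802  0.05  ]
 [ 0.478  -0.2713  0.05  ]
 [ 0.4758 -0.2941  0.05  ]
 [ 0.6524 -0.173   0.05  ]
 [ 0.6571 -0.1977  0.05  ]
 [ 0.6698 -0.2912  0.05  ]
 [ 0.6675 -0.3177  0.05  ]]
(array([ 0.4873, -0.1525,  0.0289]), np.float64(0.0025894212298769766))
(array([ 0.4723, -0.2967,  0.0331]), np.float64(0.0028427688570580264))
(array([ 0.6722, -0.319 ,  0.0396]), np.float64(0.0036132946596209425))
```

View pics/w4.png

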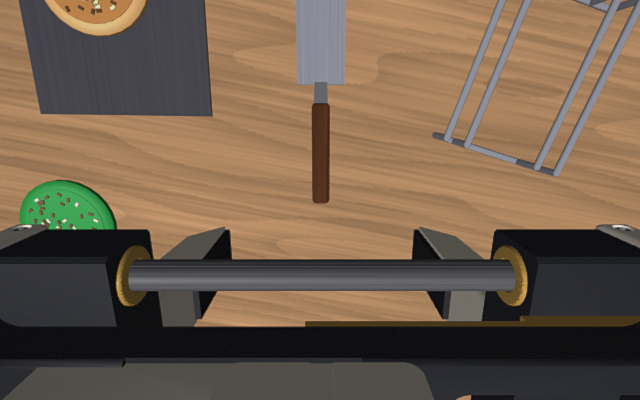

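The handle runs (321,103)→(320,203), in line with the tool. The blade's rear edge is at (297–345,84). The griddle's near corners are at (42,115) and (212,115), with its right edge going up to (206,0). The cake's near edge is at (98,35).

Run:
```python
from h import *
np.set_printoptions(precision=4,suppress=True)
c=cap("wrist"); im=c["image"]; m=masks(im)
k,ce,a=blob(m["brown"],(300,90,340,215)); (lx,ly),(w,h),an=cv2.minAreaRect(k.astype(np.float32)); print("handle",ce,w,h,an,k.min(0),k.max(0))
print("handle front/rear", plane(c,[[320.7,k[:,1].min()]],.07),plane(c,[[320.5,k[:,1].max()]],.058), "c",plane(c,[ce],.064))
t=cap("top");kt,ct,_=blob(masks(t["image"])["brown"],(312,205,336,256));print("tri",tri(c,ce,t,ct))
print("blade rear",plane(c,[[297,84],[345,84],[344.5,4],[297.5,4]],.002))
G=plane(c,[[42,115],[212,115],[206,2],[22,2]],.004);print("grid",G)
# cake: near rim circle at top z=.019
hsv=cv2.cvtColor(im,cv2.COLOR_RGB2HSV);q=((hsv[...,2]>110)&(hsv[...,1]>70)).astype(np.uint8)
k,_,a=blob(q,(36,0,200,60));k=k[(k[:,1]>1)];P=plane(c,k,.012)[:,:2]
A=np.c_[2*P,np.ones(len(P))];x=np.linalg.lstsq(A,(P**2).sum(1),rcond=None)[0];print("cake",x[:2],np.sqrt(x[2]+x[0]**2+x[1]**2),len(P))
b=cap("top");kb,cb,_=blob(masks(b["image"])["dark"],(185,145,285,245))
q=cv2.approxPolyDP(kb[:,None].astype(np.float32),6,True)[:,0];print(q,plane(b,q,.004)[:,:2],"lip top",plane(b,q,.029)[:,:2])
for (x0,y0,x1,y1),z in(((205,160,256,208),.019),):
  hs=cv2.cvtColor(b["image"],cv2.COLOR_RGB2HSV);mm=((hs[...,1]>70)&(hs[...,2]>90)).astype(np.uint8);k,cc,a=blob(mm,(x0,y0,x1,y1));e=cv2.minEnclosingCircle(k.astype(np.float32));print("cake top",e,cc,a,plane(b,[cc],.012))
print(to((.4749,-.0027,.055),10.7))
```

```text
handle [318.8474 152.3821] 99.0 18.0 90.0 [310. 104.] [328. 203.]
handle front/rear [[0.5007 0.0008 0.07  ]] [[ 0.3868 -0.02    0.058 ]] c [[ 0.4477 -0.0069  0.064 ]]Traceback (most recent call last):
  File "<stdin>", line 6, in <module>
  File "h.py", line 23, in blob
    k=max(cv2.findContours(m,cv2.RETR_EXTERNAL,cv2.CHAIN_APPROX_NONE)[0],key=cv2.contourArea)
ValueError: max() iterable argument is empty
```

Run:
```python
from h import *
np.set_printoptions(precision=4,suppress=True)
c=cap("wrist"); im=c["image"]
print("blade rear",plane(c,[[297,84],[345,84],[344.5,4],[297.5,4]],.002))
print("handle",plane(c,[[320.5,104],[320.5,150],[320.5,200]],.066))
G=plane(c,[[42,115],[212,115],[206,2],[22,2]],.004);print("grid",G)
hsv=cv2.cvtColor(im,cv2.COLOR_RGB2HSV);q=((hsv[...,2]>110)&(hsv[...,1]>70)).astype(np.uint8)
k,_,a=blob(q,(36,0,200,60));k=k[(k[:,1]>1)];P=plane(c,k,.012)[:,:2]
A=np.c_[2*P,np.ones(len(P))];x=np.linalg.lstsq(A,(P**2).sum(1),rcond=None)[0];print("cake",x[:2],np.sqrt(x[2]+x[0]**2+x[1]**2),len(P))
for f,z in(("pics/top0.png",0),):
  b=cap("top");b["image"]=cv2.imread(f)[:,:,::-1].copy()
  kb,cb,_=blob(masks(b["image"])["dark"],(185,145,285,245))
  q=cv2.approxPolyDP(kb[:,None].astype(np.float32),6,True)[:,0];print(q,plane(b,q,.004)[:,:2],"lip top",plane(b,q,.029)[:,:2])
  hs=cv2.cvtColor(b["image"],cv2.COLOR_RGB2HSV);mm=((hs[...,1]>70)&(hs[...,2]>90)).astype(np.uint8);k,cc,a=blob(mm,(202,158,258,210));print("cake top",cv2.minEnclosingCircle(k.astype(np.float32)),cc,a,plane(b,[cc],.012))
  kt,ct,_=blob(masks(b["image"])["brown"],(312,205,336,256));print("handle tri",tri(c,(320.5,152.4),b,ct))
print(to((.4749,-.0027,.055),10.7))
```

```text
blade rear [[ 0.5197  0.0352  0.002 ]
 [ 0.5308 -0.0245  0.002 ]
 [ 0.6199 -0.0058  0.002 ]
 [ 0.6096  0.0495  0.002 ]]
handle [[ 0.5008  0.0013  0.066 ]
 [ 0.4511 -0.0079  0.066 ]
 [ 0.3929 -0.0186  0.066 ]]
grid [[0.4223 0.352  0.004 ]
 [0.4622 0.1366 0.004 ]
 [0.5914 0.1566 0.004 ]
 [0.5516 0.3718 0.004 ]]
cake [0.5615 0.2816] 0.038144608311503535 147
[[265. 151.]
 [195. 161.]
 [205. 238.]
 [275. 228.]] [[0.702  0.1841]
 [0.6663 0.3983]
 [0.4294 0.3522]
 [0.4634 0.1444]] lip top [[0.6946 0.1809]
 [0.6595 0.3914]
 [0.4267 0.3461]
 [0.46   0.1418]]
cake top ((229.5, 184.0), 22.07383918762207) [229.4947 183.9514] 1427.5 [[0.5941 0.2865 0.012 ]]
handle tri (array([ 0.4465, -0.0083,  0.052 ]), np.float64(0.0007834422020087018))
rz -0.1  d [ 44.6  -1.  239.5] (mm)  tilt [-0.   -0.01  0.11]
```

Call:
apply_moves(
  commands=[
    {"dx": 16,"dy": -0.3,"dz": 30,"rx": 0,"ry": 0,"rz": 0,"hand": -1},
    {"dx": 15,"dy": 0,"dz": 40,"rx": 0,"ry": 0,"rz": 0,"hand": -1},
    {"dx": 15,"dy": 0,"dz": 40,"rx": 0,"ry": 0,"rz": 0,"hand": -1},
    {"dx": 0,"dy": 0,"dz": 40,"rx": 0,"ry": 0,"rz": 0,"hand": -1},
    {"dx": 0,"dy": 0,"dz": 40,"rx": 0,"ry": 0,"rz": 0,"hand": -1},
    {"dx": 0,"dy": 0,"dz": 25,"rx": 0,"ry": 0,"rz": 0,"hand": -1},
    {"dx": 0,"dy": 0,"dz": 18,"rx": 0,"ry": 0,"rz": 0,"hand": -1},
    {"dx": 0,"dy": 0,"dz": 0,"rx": 0,"ry": 0,"rz": 0,"hand": -1},
    {"dx": 0,"dy": 0,"dz": 0,"rx": 0,"ry": 0,"rz": 0,"hand": -1},
  ],
)

```text
clock: 3.6
ee_pos: [0.4764, -0.0022, 0.0618]
eef_rot: [0.996, 0.093, -0.0, 0.0]
contact_force: [-0.1, 0.1, -0.0]
width: 0.997
gripper_force: 0.0
```

Run:
```python
from h import *
print(to((.476,-.004,.061),10.5),env.observe()["ee_pos"])
```

```text
rz 0.2  d [-0.7  1.7  0.8] (mm)  tilt [-0.   -0.03 -0.2 ] [ 0.47639188 -0.00218429  0.0617709 ]
```

Close on the handle at 60 N.

Call:
apply_moves(
  commands=[
    {"dx": 0,"dy": 1.2,"dz": 0.5,"rx": 0,"ry": 0,"rz": 0,"hand": -1},
    {"dx": 0,"dy": 0,"dz": 0,"rx": 0,"ry": 0,"rz": 0,"hand": 1},
    {"dx": 0,"dy": 0,"dz": 0,"rx": 0,"ry": 0,"rz": 0,"hand": 1},
    {"dx": 0,"dy": 0,"dz": 0,"rx": 0,"ry": 0,"rz": 0,"hand": 1},
    {"dx": 0,"dy": 0,"dz": 0,"rx": 0,"ry": 0,"rz": 0,"hand": 1},
    {"dx": 0,"dy": 0,"dz": 0,"rx": 0,"ry": 0,"rz": 0,"hand": 1},
    {"dx": 0,"dy": 0,"dz": 0,"rx": 0,"ry": 0,"rz": 0,"hand": 1},
    {"dx": 0,"dy": 0,"dz": 0,"rx": 0,"ry": 0,"rz": 0,"hand": 1},
    {"dx": 0,"dy": 0,"dz": 0,"rx": 0,"ry": 0,"rz": 0,"hand": 1},
  ],
  newtons=60,
)

```text
clock: 4.5
ee_pos: [0.4764, -0.003, 0.061]
eef_rot: [0.996, 0.094, -0.0, 0.0]
contact_force: [-0.6, 1.0, -0.8]
width: 0.352
gripper_force: 0.0
```

Run:
```python
from h import *
print(to((.348,.245,.11),9.7),env.observe()["ee_pos"])
```

```text
rz 1.0  d [ -84.8 -266.1  -49. ] (mm)  tilt [-0.   -0.01 -1.03] [ 0.47640311 -0.00301707  0.06101921]
```

Call:
apply_moves(
  commands=[
    {"dx": 0,"dy": 0,"dz": 0,"rx": 0,"ry": 0,"rz": 0,"hand": 1},
    {"dx": 0,"dy": 0,"dz": 0,"rx": 0,"ry": 0,"rz": 0,"hand": 1},
    {"dx": 0,"dy": 0,"dz": 0,"rx": 0,"ry": 0,"rz": 0,"hand": 1},
    {"dx": 0,"dy": 0,"dz": 0,"rx": 0,"ry": 0,"rz": 0,"hand": 1},
    {"dx": 0,"dy": 0,"dz": 0,"rx": 0,"ry": 0,"rz": 0,"hand": 1},
  ],
)

```text
clock: 5.0
ee_pos: [0.4764, -0.003, 0.061]
eef_rot: [0.996, 0.093, -0.0, -0.0]
contact_force: [0.3, 0.6, -0.7]
width: 0.211
gripper_force: 60.0
```

Call:
apply_moves(
  commands=[
    {"dx": 0,"dy": 0,"dz": -20,"rx": 0,"ry": 0,"rz": 0,"hand": 1},
    {"dx": 0,"dy": 0,"dz": -30,"rx": 0,"ry": 0,"rz": 0,"hand": 1},
    {"dx": -20,"dy": -10,"dz": -10,"rx": 0,"ry": 0,"rz": 1,"hand": 1},
    {"dx": -20,"dy": -40,"dz": 0,"rx": 0,"ry": 0,"rz": 0,"hand": 1},
    {"dx": -20,"dy": -40,"dz": 0,"rx": 0,"ry": 0,"rz": 0,"hand": 1},
    {"dx": -20,"dy": -40,"dz": 0,"rx": 0,"ry": 0,"rz": 0,"hand": 1},
    {"dx": -5,"dy": -40,"dz": 0,"rx": 0,"ry": 0,"rz": 0,"hand": 1},
    {"dx": 0,"dy": -40,"dz": 0,"rx": 0,"ry": 0,"rz": 0,"hand": 1},
    {"dx": 0,"dy": -36,"dz": 0,"rx": 0,"ry": 0,"rz": 0,"hand": 1},
    {"dx": 0,"dy": -20,"dz": 0,"rx": 0,"ry": 0,"rz": 0,"hand": 1},
    {"dx": 0,"dy": 0,"dz": 0,"rx": 0,"ry": 0,"rz": 0,"hand": 1},
    {"dx": 0,"dy": 0,"dz": 0,"rx": 0,"ry": 0,"rz": 0,"hand": 1},
  ],
)

```text
clock: 6.2
ee_pos: [0.3473, 0.2441, 0.1208]
eef_rot: [0.996, 0.085, -0.0, 0.0]
contact_force: [-0.2, -0.4, -2.1]
width: 0.21
gripper_force: 60.0
```

Run:
```python
from h import *
print(to((.348,.245,.071),9.7),env.observe()["ee_pos"],env.observe()["contact_force"])
c=cap("wrist");s=cap("scene");w=c["image"][0:240,:,::-1];o=cv2.resize(s["image"][150:280,240:460,::-1],(640,378));cv2.imwrite("pics/a5.png",cv2.resize(np.vstack([w,o]),(590,570)))
```

```text
rz 0.1  d [ 0.9 -0.8 49.8] (mm)  tilt [-0.04 -0.04 -0.09] [0.34725018 0.24410177 0.12080185] [-0.20632721 -0.35633705 -2.08425333]
```

View pics/a5.png

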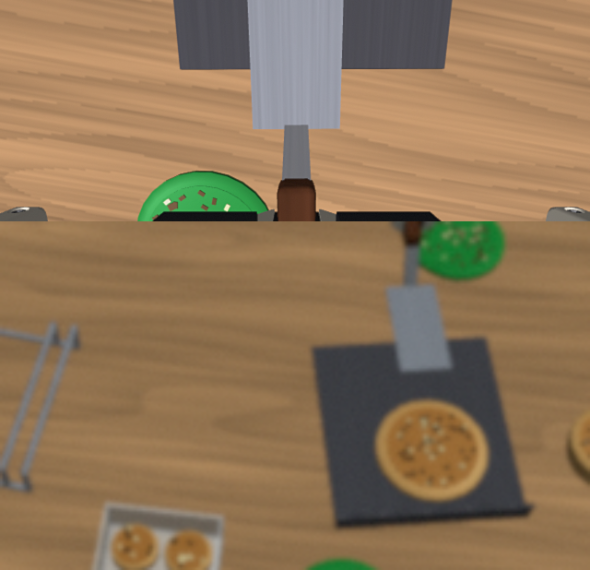

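The blade hangs straight over the griddle's near end, in line with the cake. The plate's near edge is level with the tool. I'll lower it onto the plate.

Call:
apply_moves(
  commands=[
    {"dx": 0,"dy": -0.8,"dz": 25,"rx": 0,"ry": 0,"rz": 0,"hand": 1},
    {"dx": 0,"dy": 0,"dz": 20,"rx": 0,"ry": 0,"rz": 0,"hand": 1},
    {"dx": 0,"dy": 0,"dz": 6,"rx": 0,"ry": 0,"rz": 0,"hand": 1},
    {"dx": 0,"dy": 0,"dz": 3,"rx": 0,"ry": 0,"rz": 0,"hand": 1},
    {"dx": 0,"dy": 0,"dz": 1.5,"rx": 0,"ry": 0,"rz": 0,"hand": 1},
    {"dx": 0,"dy": 0,"dz": 0,"rx": 0,"ry": 0,"rz": 0,"hand": 1},
    {"dx": 0,"dy": 0,"dz": 0,"rx": 0,"ry": 0,"rz": 0,"hand": 1},
  ],
)

```text
clock: 7.0
ee_pos: [0.3479, 0.2454, 0.0662]
eef_rot: [0.996, 0.085, 0.001, -0.0]
contact_force: [0.0, 0.1, -1.6]
width: 0.207
gripper_force: 60.0
```

Run:
```python
from h import *
s=env.observe();print(to((.348,.245,.065),9.7),s["ee_pos"],s["contact_force"],s["ft_torque"])
```

```text
rz 0.0  d [0.  0.4 1.2] (mm)  tilt [ 0.02  0.06 -0.02] [0.34789496 0.24540296 0.06616123] [ 0.04449506  0.1476285  -1.63645854] [0.02800245 0.09948939 0.00266494]
```

Call:
apply_moves(
  commands=[
    {"dx": 0,"dy": 0,"dz": 1,"rx": 0,"ry": 0,"rz": 0,"hand": 1},
    {"dx": 0,"dy": 0,"dz": 0,"rx": 0,"ry": 0,"rz": 0,"hand": 1},
  ],
)

```text
clock: 7.2
ee_pos: [0.3477, 0.2454, 0.0648]
eef_rot: [0.996, 0.085, 0.0, -0.0]
contact_force: [-0.6, 0.3, -0.0]
width: 0.209
gripper_force: 60.0
```

Call:
apply_moves(
  commands=[
    {"dx": 0,"dy": 0,"dz": 0.7,"rx": 0,"ry": 0,"rz": 0,"hand": 1},
    {"dx": 0,"dy": 0,"dz": 0,"rx": 0,"ry": 0,"rz": 0,"hand": 1},
  ],
)

```text
clock: 7.4
ee_pos: [0.3471, 0.2453, 0.0639]
eef_rot: [0.996, 0.085, -0.0, 0.0]
contact_force: [-3.7, -0.7, 4.4]
width: 0.208
gripper_force: 60.0
```

Run:
```python
from h import *
s=env.observe();print(to((.348,.245,.065),9.7),s["ee_pos"],s["contact_force"],s["ft_torque"])
```

```text
rz 0.1  d [ 0.8  0.4 -1.1] (mm)  tilt [-0.   -0.02 -0.05] [0.34710243 0.24525821 0.06393645] [-3.65834018 -0.68276885  4.43753106] [ 4.45244849e-04  5.68312299e-01 -1.77149547e-02]
```

Call:
apply_moves(
  commands=[
    {"dx": 8,"dy": 0,"dz": 0,"rx": 0,"ry": 0,"rz": 0,"hand": 1},
    {"dx": 8,"dy": 0,"dz": 0,"rx": 0,"ry": 0,"rz": 0,"hand": 1},
    {"dx": 8,"dy": 0,"dz": 0,"rx": 0,"ry": 0,"rz": 0,"hand": 1},
    {"dx": 8,"dy": 0,"dz": 0,"rx": 0,"ry": 0,"rz": 0,"hand": 1},
    {"dx": 8,"dy": 0,"dz": 0,"rx": 0,"ry": 0,"rz": 0,"hand": 1},
    {"dx": 8,"dy": 0,"dz": 0,"rx": 0,"ry": 0,"rz": 0,"hand": 1},
    {"dx": 8,"dy": 0,"dz": 0,"rx": 0,"ry": 0,"rz": 0,"hand": 1},
  ],
)

```text
clock: 8.1
ee_pos: [0.3918, 0.2527, 0.0642]
eef_rot: [0.996, 0.087, -0.008, 0.004]
contact_force: [-47.5, -10.1, 59.2]
width: 0.21
gripper_force: 60.1
```

Call:
apply_moves(
  commands=[
    {"dx": 6,"dy": 0,"dz": 0,"rx": 0,"ry": 0,"rz": 0,"hand": 1},
    {"dx": 6,"dy": 0,"dz": 0,"rx": 0,"ry": 0,"rz": 0,"hand": 1},
    {"dx": 6,"dy": 0,"dz": 0,"rx": 0,"ry": 0,"rz": 0,"hand": 1},
    {"dx": 6,"dy": 0,"dz": 0,"rx": 0,"ry": 0,"rz": 0,"hand": 1},
  ],
)

```text
clock: 8.5
ee_pos: [0.4188, 0.258, 0.0645]
eef_rot: [0.996, 0.087, -0.005, 0.002]
contact_force: [-33.9, -6.3, 43.9]
width: 0.21
gripper_force: 60.0
```

Run:
```python
from h import *
s=env.observe();u=np.array([.9857,.1685]);d=s["ee_pos"][:2]-[.5626,.2662];print("blade g",(d@u)+.11,d@[-u[1],u[0]],s["ee_pos"],s["contact_force"],s["ft_torque"])
c=cap("wrist");t=cap("scene");w=c["image"][0:240,:,::-1];o=cv2.resize(t["image"][170:280,340:460,::-1],(480,440));cv2.imwrite("pics/a6.png",np.hstack([cv2.resize(w,(400,150)),o[:150*0+150]]) if 0 else np.vstack([cv2.resize(w,(480,180)),o]))
```

```text
blade g -0.033123543354419374 0.01614871612351538 [0.4188016  0.25800145 0.06446536] [-33.89613297  -6.27863763  43.88519206] [-1.21684709  7.40369528  0.03167745]
```

View pics/a6.png

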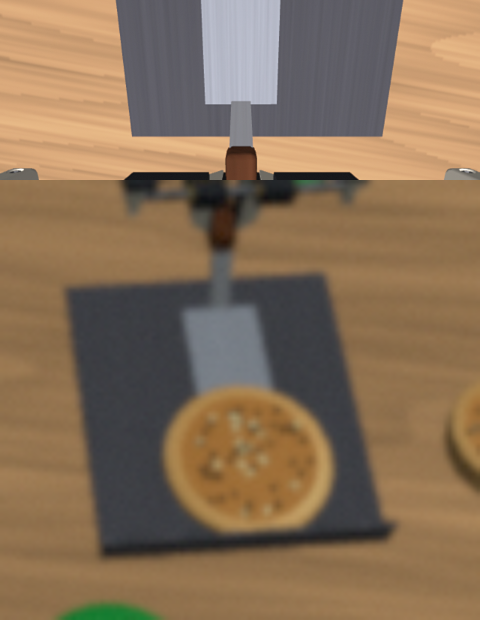

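The blade's front has just reached the cake's near edge (about (240,385)), and the cake is close to the lip. The down force is too high at 44 N, so I'll ease it up.

Call:
apply_moves(
  commands=[
    {"dx": 0,"dy": 0,"dz": -0.6,"rx": 0,"ry": 0,"rz": 0,"hand": 1},
    {"dx": 0,"dy": 0,"dz": -0.5,"rx": 0,"ry": 0,"rz": 0,"hand": 1},
    {"dx": 0,"dy": 0,"dz": 0,"rx": 0,"ry": 0,"rz": 0,"hand": 1},
  ],
)

```text
clock: 8.9
ee_pos: [0.4261, 0.2587, 0.0649]
eef_rot: [0.996, 0.085, -0.0, 0.0]
contact_force: [-2.0, 0.5, -0.2]
width: 0.213
gripper_force: 60.0
```

```bash
cat >> h.py <<'E'
def st():
    s=env.observe();u=np.array([.9857,.1685]);d=s["ee_pos"][:2]-[.5626,.2662]
    print("blade g %.4f %.4f"%((d@u)+.11,d@[-u[1],u[0]]),np.round(s["ee_pos"],4),np.round(s["contact_force"],1),np.round(s["ft_torque"],2),to(s["ee_pos"],9.7))
E
python3 -c "
from h import *
st()"
```

```text
blade g -0.0258 0.0156 [0.4261 0.2587 0.0649] [-2.   0.5 -0.2] [0.06 0.57 0.06] rz 0.0  d [0. 0. 0.] (mm)  tilt [-0.01 -0.02 -0.05]
```

Call:
apply_moves(
  commands=[
    {"dx": 4,"dy": 0,"dz": 0,"rx": 0,"ry": 0,"rz": 0,"hand": 1},
    {"dx": 5,"dy": 0,"dz": 0,"rx": 0,"ry": 0,"rz": 0,"hand": 1},
    {"dx": 5,"dy": 0,"dz": 0,"rx": 0,"ry": 0,"rz": 0,"hand": 1},
    {"dx": 5,"dy": 0,"dz": 0,"rx": 0,"ry": 0,"rz": 0,"hand": 1},
    {"dx": 5,"dy": 0,"dz": 0,"rx": 0,"ry": 0,"rz": 0,"hand": 1},
  ],
)

```text
clock: 9.4
ee_pos: [0.4485, 0.2623, 0.0647]
eef_rot: [0.996, 0.085, -0.002, 0.001]
contact_force: [-10.4, -1.7, 10.8]
width: 0.211
gripper_force: 60.0
```

```bash
python3 -c "
from h import *
st()"
```

```text
blade g -0.0031 0.0154 [0.4485 0.2623 0.0647] [-10.4  -1.7  10.8] [-0.33  2.39  0.01] rz 0.0  d [0. 0. 0.] (mm)  tilt [-0.06 -0.19 -0.04]
```

Call:
apply_moves(
  commands=[
    {"dx": 5,"dy": 0,"dz": -0.2,"rx": 0,"ry": 0,"rz": 0,"hand": 1},
    {"dx": 5,"dy": 0,"dz": 0,"rx": 0,"ry": 0,"rz": 0,"hand": 1},
    {"dx": 5,"dy": 0,"dz": 0,"rx": 0,"ry": 0,"rz": 0,"hand": 1},
    {"dx": 5,"dy": 0,"dz": 0,"rx": 0,"ry": 0,"rz": 0,"hand": 1},
    {"dx": 5,"dy": 0,"dz": 0,"rx": 0,"ry": 0,"rz": 0,"hand": 1},
  ],
)

```text
clock: 9.9
ee_pos: [0.4735, 0.2665, 0.0648]
eef_rot: [0.996, 0.085, -0.001, 0.001]
contact_force: [-10.4, -2.5, 7.3]
width: 0.213
gripper_force: 60.0
```

Call:
apply_moves(
  commands=[
    {"dx": 4,"dy": 0,"dz": 0,"rx": 0,"ry": 0,"rz": 0,"hand": 1},
    {"dx": 4,"dy": 0,"dz": 0,"rx": 0,"ry": 0,"rz": 0,"hand": 1},
    {"dx": 0,"dy": 0,"dz": 0,"rx": 0,"ry": 0,"rz": 0,"hand": 1},
  ],
)

```text
clock: 10.2
ee_pos: [0.4826, 0.2682, 0.0649]
eef_rot: [0.996, 0.085, -0.0, 0.0]
contact_force: [-0.7, -0.1, -1.4]
width: 0.211
gripper_force: 60.0
```

Run:
```python
from h import *
st()
c=cap("wrist");t=cap("scene");w=c["image"][0:240,:,::-1];o=cv2.resize(t["image"][170:280,340:460,::-1],(380,348));cv2.imwrite("pics/a7.png",np.vstack([cv2.resize(w[:,130:510],(380,240)),o]))
```

```text
blade g 0.0315 0.0154 [0.4826 0.2682 0.0649] [-0.7 -0.1 -1.4] [-0.01  0.37 -0.03] rz 0.0  d [0. 0. 0.] (mm)  tilt [-0.02 -0.04 -0.02]
```

View pics/a7.png

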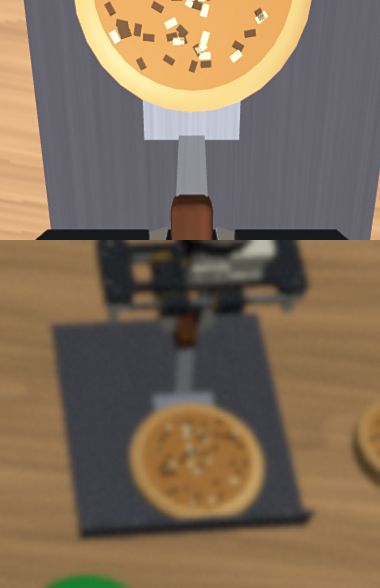

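The cake now lies on the blade against the lip. Its near edge is at (193,111) and the neck's foot at (192,137), about 15 mm of blade still showing. I've used all ten views, so from here I work by numbers.

Call:
apply_moves(
  commands=[
    {"dx": 4,"dy": 0,"dz": 0.3,"rx": 0,"ry": 0,"rz": 0,"hand": 1},
    {"dx": 3,"dy": 0,"dz": 0,"rx": 0,"ry": 0,"rz": 0,"hand": 1},
    {"dx": 2,"dy": 0,"dz": 0,"rx": 0,"ry": 0,"rz": 0,"hand": 1},
    {"dx": 0,"dy": 0,"dz": 0,"rx": 0,"ry": 0,"rz": 0,"hand": 1},
  ],
)

```text
clock: 10.7
ee_pos: [0.4907, 0.2697, 0.0648]
eef_rot: [0.996, 0.085, -0.001, 0.0]
contact_force: [-6.9, -1.4, 3.9]
width: 0.212
gripper_force: 60.0
```

```bash
cat >> h.py <<'E'
def cake_rel(zt=.017):
    "cake centre in blade coordinates from the wrist camera; TCP is 110 behind and 61 above the blade"
    c=cap("wrist"); s=env.observe(); hs=cv2.cvtColor(c["image"],cv2.COLOR_RGB2HSV)
    m=((hs[...,0]<28)&(hs[...,1]>70)&(hs[...,2]>190)).astype(np.uint8); m=cv2.morphologyEx(m,cv2.MORPH_OPEN,np.ones((5,5)))
    k,ce,a=blob(m,(180,0,460,180)); k=k[(k[:,1]>2)&(k[:,0]>182)&(k[:,0]<457)]
    hull=cv2.convexHull(k.astype(np.float32))[:,0]; z=s["ee_pos"][2]-.061+zt
    P=plane(c,k,z)-s["ee_pos"]; P=P@R.from_quat(s["eef_rot"]).as_matrix(); P=P[:,:2]*[1,-1]-[.110,0]
    # lower rim only: fit the centre with the known radius
    from scipy.optimize import least_squares
    f=least_squares(lambda x:np.hypot(*(P-x).T)-.065,[.01,0],loss="soft_l1",f_scale=.001)
    print("cake in blade",f.x,"res",np.median(abs(f.fun)),"near edge",P[:,0].min(),a,len(k))
E
python3 -c "
from h import *
st();cake_rel()"
```

```text
blade g 0.0397 0.0155 [0.4907 0.2697 0.0648] [-6.9 -1.4  3.9] [-0.26  1.54  0.05] rz 0.0  d [0. 0. 0.] (mm)  tilt [-0.03 -0.1  -0.03]
cake in blade [ 0.01369245 -0.00039055] res 0.0005573066804626658 near edge -0.051845783757877524 22820.0 365
```

Call:
apply_moves(
  commands=[
    {"dx": 0,"dy": 0,"dz": -1,"rx": 0,"ry": 0,"rz": 0,"hand": 1},
    {"dx": -0.5,"dy": 0,"dz": -2,"rx": 0,"ry": 0,"rz": 0,"hand": 1},
    {"dx": -0.5,"dy": 0,"dz": -4,"rx": 0,"ry": 0,"rz": 0,"hand": 1},
    {"dx": -0.5,"dy": 0,"dz": -6,"rx": 0,"ry": 0,"rz": 0,"hand": 1},
    {"dx": -0.5,"dy": 0,"dz": -6,"rx": 0,"ry": 0,"rz": 0,"hand": 1},
    {"dx": 0,"dy": 0,"dz": -4,"rx": 0,"ry": 0,"rz": 0,"hand": 1},
    {"dx": 0,"dy": 0,"dz": -2,"rx": 0,"ry": 0,"rz": 0,"hand": 1},
    {"dx": 0,"dy": 0,"dz": 0,"rx": 0,"ry": 0,"rz": 0,"hand": 1},
  ],
)

```text
clock: 11.55
ee_pos: [0.4896, 0.2696, 0.0903]
eef_rot: [0.996, 0.085, 0.0, -0.0]
contact_force: [0.9, 1.2, -3.1]
width: 0.213
gripper_force: 60.0
```

```bash
python3 -c "
from h import *
st();cake_rel()"
```

```text
blade g 0.0387 0.0157 [0.4896 0.2696 0.0903] [ 0.9  1.2 -3.1] [-0.1   0.29 -0.02] rz 0.0  d [0. 0. 0.] (mm)  tilt [ 0.01  0.04 -0.03]
cake in blade [ 0.01244154 -0.00039172] res 0.0007083676871807026 near edge -0.05345556973756089 23213.5 371
```

Call:
apply_moves(
  commands=[
    {"dx": 0,"dy": 0,"dz": -4,"rx": 0,"ry": 0,"rz": 0,"hand": 1},
    {"dx": 0,"dy": 0,"dz": -9,"rx": 0,"ry": 0,"rz": 0,"hand": 1},
    {"dx": 0,"dy": 3,"dz": -12,"rx": 0,"ry": 0,"rz": 0,"hand": 1},
    {"dx": 0,"dy": 7,"dz": -14,"rx": 0,"ry": 0,"rz": 0.5,"hand": 1},
    {"dx": 0,"dy": 11,"dz": -12,"rx": 0,"ry": 0,"rz": 1,"hand": 1},
    {"dx": 0,"dy": 15,"dz": -8,"rx": 0,"ry": 0,"rz": 1,"hand": 1},
    {"dx": 0,"dy": 18,"dz": -4,"rx": 0,"ry": 0,"rz": 1,"hand": 1},
    {"dx": 0,"dy": 20,"dz": 0,"rx": 0,"ry": 0,"rz": 1,"hand": 1},
    {"dx": 0,"dy": 20,"dz": 0,"rx": 0,"ry": 0,"rz": 1,"hand": 1},
    {"dx": 0,"dy": 20,"dz": 0,"rx": 0,"ry": 0,"rz": 1,"hand": 1},
    {"dx": 0,"dy": 20,"dz": 0,"rx": 0,"ry": 0,"rz": 1,"hand": 1},
    {"dx": 0,"dy": 20,"dz": 0,"rx": 0,"ry": 0,"rz": 1,"hand": 1},
  ],
)

```text
clock: 12.8
ee_pos: [0.5043, 0.1136, 0.1528]
eef_rot: [1.0, 0.009, -0.0, 0.0]
contact_force: [-0.1, 0.8, -3.2]
width: 0.209
gripper_force: 60.0
```

Call:
apply_moves(
  commands=[
    {"dx": 0,"dy": 20,"dz": 0,"rx": 0,"ry": 0,"rz": 1,"hand": 1},
    {"dx": 0,"dy": 20,"dz": 0,"rx": 0,"ry": 0,"rz": 1,"hand": 1},
    {"dx": 0,"dy": 20,"dz": 0,"rx": 0,"ry": 0,"rz": 1,"hand": 1},
    {"dx": 0,"dy": 20,"dz": 0,"rx": 0,"ry": 0,"rz": 1,"hand": 1},
    {"dx": 0,"dy": 20,"dz": 0,"rx": 0,"ry": 0,"rz": 1,"hand": 1},
    {"dx": 0,"dy": 20,"dz": 0,"rx": 0,"ry": 0,"rz": 1,"hand": 1},
    {"dx": 0,"dy": 20,"dz": 0,"rx": 0,"ry": 0,"rz": 1,"hand": 1},
    {"dx": 0,"dy": 20,"dz": 0,"rx": 0,"ry": 0,"rz": 0.5,"hand": 1},
    {"dx": 0,"dy": 18,"dz": 0,"rx": 0,"ry": 0,"rz": 0,"hand": 1},
    {"dx": 0,"dy": 14,"dz": 0,"rx": 0,"ry": 0,"rz": 0,"hand": 1},
    {"dx": 0,"dy": 9,"dz": 0,"rx": 0,"ry": 0,"rz": 0,"hand": 1},
    {"dx": 0,"dy": 4,"dz": 0,"rx": 0,"ry": 0,"rz": 0,"hand": 1},
  ],
)

```text
clock: 14.0
ee_pos: [0.4926, -0.0899, 0.1528]
eef_rot: [0.998, -0.056, -0.0, 0.0]
contact_force: [-0.5, -0.8, -2.7]
width: 0.209
gripper_force: 60.0
```

```bash
python3 -c "
from h import *
st();cake_rel();print(to((.4592,-.2226,.15),-6.3))"
```

```text
blade g -0.0190 -0.3392 [ 0.4926 -0.0899  0.1528] [-0.5 -0.8 -2.7] [0.09 0.31 0.02] rz -16.1  d [0. 0. 0.] (mm)  tilt [-0.03 -0.03 16.12]
cake in blade [0.00956817 0.00226396] res 0.0031722496370240605 near edge -0.05374386330860962 25151.0 591
rz -0.1  d [-18.8 135.7   2.8] (mm)  tilt [-0.03 -0.02  0.1 ]
```

Call:
apply_moves(
  commands=[
    {"dx": -1,"dy": 5,"dz": 0,"rx": 0,"ry": 0,"rz": 0,"hand": 1},
    {"dx": -2,"dy": 10,"dz": 0,"rx": 0,"ry": 0,"rz": 0,"hand": 1},
    {"dx": -2,"dy": 15,"dz": 0,"rx": 0,"ry": 0,"rz": 0,"hand": 1},
    {"dx": -2,"dy": 18,"dz": 0,"rx": 0,"ry": 0,"rz": 0,"hand": 1},
    {"dx": -2,"dy": 20,"dz": 0,"rx": 0,"ry": 0,"rz": 0,"hand": 1},
    {"dx": -2,"dy": 20,"dz": 0,"rx": 0,"ry": 0,"rz": 0,"hand": 1},
    {"dx": -2,"dy": 18,"dz": 0,"rx": 0,"ry": 0,"rz": 0,"hand": 1},
    {"dx": -2,"dy": 14,"dz": 0,"rx": 0,"ry": 0,"rz": 0,"hand": 1},
    {"dx": -2,"dy": 10,"dz": 0,"rx": 0,"ry": 0,"rz": 0,"hand": 1},
    {"dx": -2,"dy": 5,"dz": 0,"rx": 0,"ry": 0,"rz": 0,"hand": 1},
    {"dx": 0,"dy": 1,"dz": 0,"rx": 0,"ry": 0,"rz": 0,"hand": 1},
    {"dx": 0,"dy": 0,"dz": 0,"rx": 0,"ry": 0,"rz": 0,"hand": 1},
  ],
)

```text
clock: 15.25
ee_pos: [0.4598, -0.2206, 0.1529]
eef_rot: [0.999, -0.054, 0.0, -0.0]
contact_force: [0.0, 0.4, -3.0]
width: 0.212
gripper_force: 60.0
```

Run:
```python
from h import *
np.set_printoptions(precision=4,suppress=True)
cake_rel();print(to((.4592,-.2226,.15),-6.3))
# rack wires seen beside the cake in the wrist view: steel mask columns per row, on z=.05, in rack coordinates
c=cap("wrist");m=masks(c["image"])["steel"];u=np.array([np.cos(np.radians(-6.3)),np.sin(np.radians(-6.3))]);v=np.array([-u[1],u[0]])
for r in (20,60,100,140,170,190,210):
    x=np.flatnonzero(m[r]); g=[a for a in np.split(x,np.flatnonzero(np.diff(x)>2)+1) if len(a)>2]
    P=plane(c,[[a.mean(),r] for a in g],.05)[:,:2]-[.581,-.236] if g else []
    print(r,[(int(a[0]),len(a),"%.3f %.3f"%(p@u,p@v)) for a,p in zip(g,P)])
```

```text
cake in blade [0.012  0.0002] res 0.0008372335822892582 near edge -0.05367365348516981 23984.0 450
rz 0.1  d [-0.5  2.3  2.9] (mm)  tilt [ 0.02  0.01 -0.09]
20 []
60 []
100 [(222, 9, '-0.049 0.073'), (413, 10, '-0.049 -0.069')]
140 [(225, 9, '-0.078 0.073'), (258, 9, '-0.078 0.047'), (275, 92, '-0.078 0.002'), (377, 9, '-0.078 -0.043'), (410, 10, '-0.078 -0.069')]
170 [(228, 6, '-0.101 0.073'), (261, 6, '-0.101 0.047'), (308, 26, '-0.101 0.002'), (376, 8, '-0.101 -0.043'), (409, 8, '-0.101 -0.069')]
190 [(307, 28, '-0.117 0.003')]
210 []
```

Run:
```python
from h import *
c=cap("wrist");m=masks(c["image"])["steel"];u=np.array([np.cos(np.radians(-6.3)),np.sin(np.radians(-6.3))]);v=np.array([-u[1],u[0]])
for x0,x1 in((215,240),(252,272),(368,388),(402,424)):
    rr=np.flatnonzero(m[90:230,x0:x1].sum(1)>=3)+90; r=rr.max(); 
    p=[plane(c,[[(x0+x1)/2,r+.5]],z)[0,:2]-[.581,-.236] for z in(.05,.046)]; print(r,[round(float(q@u),4) for q in p])
print(c["image"][165:195,230].tolist())
```

```text
170 [-0.1018, -0.1026]
171 [-0.1026, -0.1034]
171 [-0.1025, -0.1033]
172 [-0.1033, -0.104]
[[153, 157, 169], [154, 158, 170], [154, 158, 171], [154, 158, 169], [155, 159, 172], [152, 158, 172], [152, 153, 163], [176, 139, 110], [180, 137, 97], [182, 140, 100], [183, 141, 102], [185, 143, 103], [188, 145, 104], [189, 146, 105], [181, 140, 101], [174, 134, 98], [173, 134, 96], [172, 133, 96], [170, 130, 95], [168, 128, 93], [172, 132, 95], [177, 136, 99], [182, 140, 101], [184, 141, 102], [181, 139, 101], [178, 137, 100], [178, 137, 99], [177, 136, 98], [180, 140, 101], [184, 142, 103]]
```

Call:
apply_moves(
  commands=[
    {"dx": -0.5,"dy": 0,"dz": 4,"rx": 0,"ry": 0,"rz": 0,"hand": 1},
    {"dx": 0,"dy": 0,"dz": 8,"rx": 0,"ry": 0,"rz": 0,"hand": 1},
    {"dx": 0,"dy": 0,"dz": 10,"rx": 0,"ry": 0,"rz": 0,"hand": 1},
    {"dx": 0,"dy": 0,"dz": 8,"rx": 0,"ry": 0,"rz": 0,"hand": 1},
    {"dx": 0,"dy": 0,"dz": 5,"rx": 0,"ry": 0,"rz": 0,"hand": 1},
    {"dx": 0,"dy": 0,"dz": 3,"rx": 0,"ry": 0,"rz": 0,"hand": 1},
    {"dx": 0,"dy": 0,"dz": 3,"rx": 0,"ry": 0,"rz": 0,"hand": 1},
    {"dx": 0,"dy": 0,"dz": 3,"rx": 0,"ry": 0,"rz": 0,"hand": 1},
    {"dx": 0,"dy": 0,"dz": 3,"rx": 0,"ry": 0,"rz": 0,"hand": 1},
    {"dx": 0,"dy": 0,"dz": 4,"rx": 0,"ry": 0,"rz": 0,"hand": 1},
    {"dx": 0,"dy": 0,"dz": 6,"rx": 0,"ry": 0,"rz": 0,"hand": 1},
  ],
)

```text
clock: 16.5
ee_pos: [0.4595, -0.2213, 0.0959]
eef_rot: [0.999, -0.055, 0.001, 0.0]
contact_force: [-0.5, 0.0, -1.9]
width: 0.214
gripper_force: 60.0
```

Call:
apply_moves(
  commands=[
    {"dx": 0,"dy": 0,"dz": 6,"rx": 0,"ry": 0,"rz": 0,"hand": 1},
    {"dx": 0,"dy": 0,"dz": 5,"rx": 0,"ry": 0,"rz": 0,"hand": 1},
    {"dx": 0,"dy": 0,"dz": 0,"rx": 0,"ry": 0,"rz": 0,"hand": 1},
    {"dx": 0,"dy": 0,"dz": 0,"rx": 0,"ry": 0,"rz": 0,"hand": 1},
  ],
)

```text
clock: 16.9
ee_pos: [0.4591, -0.2211, 0.0847]
eef_rot: [0.999, -0.055, -0.0, -0.0]
contact_force: [0.2, -0.1, -2.6]
width: 0.21
gripper_force: 60.0
```

Run:
```python
from h import *
np.set_printoptions(precision=4,suppress=True)
st();
z=env.observe()["ee_pos"][2]
cake_rel(.05+.015-(z-.061))
```

```text
blade g -0.0742 -0.4629 [ 0.4591 -0.2211  0.0847] [ 0.2 -0.1 -2.6] [0.06 0.17 0.03] rz -16.0  d [0. 0. 0.] (mm)  tilt [ 0.01 -0.02 15.97]
cake in blade [ 0.0124 -0.0002] res 0.0009152251245562182 near edge -0.053280065442269126 25997.5 515
```

Run:
```python
from h import *
np.set_printoptions(precision=4,suppress=True)
F=[]
for n in ("scene","top","scene"):
    c=cap(n); s=env.observe(); F.append(np.r_[s["contact_force"],s["ft_torque"]])
    m=masks(c["image"])["cake"]
    p=np.array([[.5825,-.234,.06]]); q=(p-c["o"])@c["Rwc"]; q=(q@c["mtx"].T)/q[:,2:]; x,y=q[0,:2].astype(int); print(n,x,y)
    hs=cv2.cvtColor(c["image"],cv2.COLOR_RGB2HSV); mm=((hs[...,1]>130)&(hs[...,2]>150)).astype(np.uint8)
    if n!="top" or 1:
        k,ce,a=blob(mm,(x-32,y-32,x+32,y+32)); print(ce,a,cv2.boundingRect(k.astype(np.float32)))
    if n=="scene": S=(c,ce)
    else: T=(c,ce)
print(np.mean(F,0)); print("tri",tri(S[0],S[1],T[0],T[1]))
print("plane .065",plane(S[0],[S[1]],.065),plane(T[0],[T[1]],.065))
```

```text
scene 235 209
[235.3794 208.5437] 980.0 (216, 192, 41, 34)
top 404 187
[nan nan] 0.0 (389, 186, 1, 1)
scene 235 209
[235.2366 208.6102] 980.5 (216, 192, 41, 34)
[-0.0864 -0.2039 -1.9563  0.0392  0.1199 -0.0038]
 ** On entry to DLASCL parameter number  4 had an illegal value
 ** On entry to DLASCL parameter number  4 had an illegal value
 ** On entry to DLASCL parameter number  4 had an illegal value
 ** On entry to DLASCL parameter number  4 had an illegal value
 ** On entry to DLASCL parameter number  5 had an illegal value
 ** On entry to DLASCL parameter number  4 had an illegal valueh.py:24: RuntimeWarning: invalid value encountered in divide
  M=cv2.moments(k); return k[:,0].astype(float),np.array([M["m10"],M["m01"]])/M["m00"],cv2.contourArea(k)
Traceback (most recent call last):
  File "h.py", line 19, in tri
    t=np.linalg.lstsq(np.c_[d1,-d2],c2["o"]-c1["o"],rcond=None)[0]
      ~~~~~~~~~~~~~~~^^^^^^^^^^^^^^^^^^^^^^^^^^^^^^^^^^^^^^^^^^
numpy.linalg.LinAlgError: SVD did not converge in Linear Least Squares
```

Force is back to the empty-turner value (−2 N) and the cake's centroid matches its place on the wires. I'll draw the blade out.

Call:
apply_moves(
  commands=[
    {"dx": -5,"dy": 0,"dz": 0,"rx": 0,"ry": 0,"rz": 0,"hand": 1},
    {"dx": -10,"dy": 0,"dz": 0,"rx": 0,"ry": 0,"rz": 0,"hand": 1},
    {"dx": -15,"dy": 0,"dz": 0,"rx": 0,"ry": 0,"rz": 0,"hand": 1},
    {"dx": -15,"dy": 0,"dz": 0,"rx": 0,"ry": 0,"rz": 0,"hand": 1},
    {"dx": -15,"dy": 0,"dz": 0,"rx": 0,"ry": 0,"rz": 0,"hand": 1},
    {"dx": -15,"dy": 0,"dz": 0,"rx": 0,"ry": 0,"rz": 0,"hand": 1},
    {"dx": -15,"dy": 0,"dz": 0,"rx": 0,"ry": 0,"rz": 0,"hand": 1},
    {"dx": -15,"dy": 0,"dz": 0,"rx": 0,"ry": 0,"rz": 0,"hand": 1},
    {"dx": -15,"dy": 0,"dz": 0,"rx": 0,"ry": 0,"rz": 0,"hand": 1},
    {"dx": -12,"dy": 0,"dz": 0,"rx": 0,"ry": 0,"rz": 0,"hand": 1},
    {"dx": -8,"dy": 0,"dz": 0,"rx": 0,"ry": 0,"rz": 0,"hand": 1},
    {"dx": 0,"dy": 0,"dz": 0,"rx": 0,"ry": 0,"rz": 0,"hand": 1},
  ],
)

```text
clock: 18.3
ee_pos: [0.3187, -0.2058, 0.0849]
eef_rot: [0.998, -0.055, -0.0, 0.0]
contact_force: [0.3, -0.2, -2.1]
width: 0.212
gripper_force: 60.0
```

Run:
```python
from h import *
np.set_printoptions(precision=4,suppress=True)
s=env.observe();u=np.array([np.cos(np.radians(-6.3)),np.sin(np.radians(-6.3))]);v=np.array([-u[1],u[0]]);d=s["ee_pos"][:2]-[.581,-.236]
print("blade front u",d@u+.17,"v",d@v,s["ee_pos"],s["contact_force"],to(s["ee_pos"],-6.3))
c=cap("scene");hs=cv2.cvtColor(c["image"],cv2.COLOR_RGB2HSV); mm=((hs[...,1]>130)&(hs[...,2]>150)).astype(np.uint8)
k,ce,a=blob(mm,(203,177,267,241));print(ce,a,plane(c,[ce],.065))
print("to park",to((.476,-.004,.13),10.5))
```

```text
blade front u -0.0940106639174095 v 0.0012855564131431176 [ 0.3187 -0.2058  0.0849] [ 0.2579 -0.1965 -2.0706] rz -0.0  d [0. 0. 0.] (mm)  tilt [-0.   -0.04  0.01]
[235.3065 208.5443] 980.5 [[ 0.5819 -0.2354  0.065 ]]
to park rz -16.8  d [ 190.3 -170.1  -45. ] (mm)  tilt [-0.02  0.02 16.8 ]
```

Call:
apply_moves(
  commands=[
    {"dx": 0,"dy": 0,"dz": -20,"rx": 0,"ry": 0,"rz": 0,"hand": 1},
    {"dx": 0,"dy": 0,"dz": -30,"rx": 0,"ry": 0,"rz": 0,"hand": 1},
    {"dx": 0,"dy": -15,"dz": -10,"rx": 0,"ry": 0,"rz": 0,"hand": 1},
    {"dx": 0,"dy": -30,"dz": 0,"rx": 0,"ry": 0,"rz": -2,"hand": 1},
    {"dx": 15,"dy": -30,"dz": 0,"rx": 0,"ry": 0,"rz": -3,"hand": 1},
    {"dx": 25,"dy": -30,"dz": 0,"rx": 0,"ry": 0,"rz": -3,"hand": 1},
    {"dx": 25,"dy": -30,"dz": 0,"rx": 0,"ry": 0,"rz": -3,"hand": 1},
    {"dx": 25,"dy": -30,"dz": 0,"rx": 0,"ry": 0,"rz": -3,"hand": 1},
    {"dx": 25,"dy": -20,"dz": 0,"rx": 0,"ry": 0,"rz": -2.8,"hand": 1},
    {"dx": 15,"dy": 0,"dz": 0,"rx": 0,"ry": 0,"rz": 0,"hand": 1},
    {"dx": 0,"dy": 0,"dz": 0,"rx": 0,"ry": 0,"rz": 0,"hand": 1},
  ],
)

```text
clock: 19.45
ee_pos: [0.4538, -0.0125, 0.145]
eef_rot: [0.996, 0.093, 0.001, -0.001]
contact_force: [-1.1, -0.3, -1.5]
width: 0.208
gripper_force: 60.0
```

Run:
```python
from h import *
s=env.observe();print(s["ee_pos"],s["contact_force"],to((.476,-.004,.061),10.5))
```

```text
[ 0.4538231  -0.01250382  0.14497742] [-1.05965738 -0.25433837 -1.50562038] rz 0.2  d [23.4 -4.3 84. ] (mm)  tilt [ 0.06  0.13 -0.17]
```

Call:
apply_moves(
  commands=[
    {"dx": 10,"dy": 0,"dz": 20,"rx": 0,"ry": 0,"rz": 0,"hand": 1},
    {"dx": 5,"dy": 0,"dz": 25,"rx": 0,"ry": 0,"rz": 0,"hand": 1},
    {"dx": 0,"dy": 0,"dz": 20,"rx": 0,"ry": 0,"rz": 0,"hand": 1},
    {"dx": 0,"dy": 0,"dz": 12,"rx": 0,"ry": 0,"rz": 0,"hand": 1},
    {"dx": 0,"dy": 0,"dz": 5,"rx": 0,"ry": 0,"rz": 0,"hand": 1},
    {"dx": 0,"dy": 0,"dz": 0,"rx": 0,"ry": 0,"rz": 0,"hand": 1},
    {"dx": 0,"dy": 0,"dz": 0,"rx": 0,"ry": 0,"rz": 0,"hand": 1},
  ],
)

```text
clock: 20.15
ee_pos: [0.4663, -0.0116, 0.0635]
eef_rot: [0.996, 0.092, 0.0, 0.0]
contact_force: [-0.3, -0.4, -0.8]
width: 0.216
gripper_force: 60.0
```

Call:
apply_moves(
  commands=[
    {"dx": 0,"dy": 0,"dz": 1,"rx": 0,"ry": 0,"rz": 0,"hand": 1},
    {"dx": 0,"dy": 0,"dz": 0,"rx": 0,"ry": 0,"rz": 0,"hand": 1},
  ],
)

```text
clock: 20.35
ee_pos: [0.4662, -0.0116, 0.0624]
eef_rot: [0.996, 0.092, 0.001, 0.0]
contact_force: [-0.0, 0.2, -1.6]
width: 0.21
gripper_force: 60.0
```

```bash
python3 -c "
from h import *
st()"
```

```text
blade g -0.0318 -0.2575 [ 0.4662 -0.0116  0.0624] [-0.   0.2 -1.6] [-0.04  0.14 -0.02] rz 0.8  d [0. 0. 0.] (mm)  tilt [-0.02  0.06 -0.82]
```

Call:
apply_moves(
  commands=[
    {"dx": 0,"dy": 0,"dz": 0.8,"rx": 0,"ry": 0,"rz": 0,"hand": 1},
    {"dx": 0,"dy": 0,"dz": 0,"rx": 0,"ry": 0,"rz": 0,"hand": 1},
  ],
)

```text
clock: 20.55
ee_pos: [0.466, -0.0115, 0.0612]
eef_rot: [0.996, 0.092, 0.0, 0.0]
contact_force: [0.3, -0.3, -2.0]
width: 0.207
gripper_force: 60.0
```

Call:
apply_moves(
  commands=[
    {"dx": 0,"dy": 0,"dz": 0.5,"rx": 0,"ry": 0,"rz": 0,"hand": 1},
    {"dx": 0,"dy": 0,"dz": 0,"rx": 0,"ry": 0,"rz": 0,"hand": 1},
  ],
)

```text
clock: 20.75
ee_pos: [0.4658, -0.0115, 0.0607]
eef_rot: [0.996, 0.092, -0.0, 0.0]
contact_force: [-1.3, -0.7, 2.0]
width: 0.21
gripper_force: 60.0
```

```bash
python3 -c "
from h import *
st()"
```

```text
blade g -0.0322 -0.2574 [ 0.4658 -0.0115  0.0607] [-1.3 -0.7  2. ] [ 0.01  0.27 -0.06] rz 0.8  d [0. 0. 0.] (mm)  tilt [-0.01 -0.   -0.83]
```

Call:
apply_moves(
  commands=[
    {"dx": 0,"dy": 0,"dz": 0,"rx": 0,"ry": 0,"rz": 0,"hand": -0.2},
    {"dx": 0,"dy": 0,"dz": 0,"rx": 0,"ry": 0,"rz": 0,"hand": -0.2},
    {"dx": 0,"dy": 0,"dz": 0,"rx": 0,"ry": 0,"rz": 0,"hand": -0.2},
    {"dx": 0,"dy": 0,"dz": 0,"rx": 0,"ry": 0,"rz": 0,"hand": -0.2},
    {"dx": 0,"dy": 0,"dz": 0,"rx": 0,"ry": 0,"rz": 0,"hand": -0.2},
    {"dx": 0,"dy": 0,"dz": 0,"rx": 0,"ry": 0,"rz": 0,"hand": -0.2},
    {"dx": 0,"dy": 0,"dz": 0,"rx": 0,"ry": 0,"rz": 0,"hand": -0.2},
  ],
)

```text
clock: 21.45
ee_pos: [0.4659, -0.0115, 0.0606]
eef_rot: [0.996, 0.092, 0.0, 0.0]
contact_force: [0.6, -0.3, 0.7]
width: 0.592
gripper_force: 0.0
```

Call:
apply_moves(
  commands=[
    {"dx": 0,"dy": 0,"dz": -5,"rx": 0,"ry": 0,"rz": 0,"hand": -0.2},
    {"dx": 0,"dy": 0,"dz": -20,"rx": 0,"ry": 0,"rz": 0,"hand": -0.2},
    {"dx": 0,"dy": 0,"dz": -40,"rx": 0,"ry": 0,"rz": 0,"hand": -0.2},
    {"dx": 0,"dy": 0,"dz": -40,"rx": 0,"ry": 0,"rz": 0,"hand": -0.2},
    {"dx": 0,"dy": 0,"dz": -40,"rx": 0,"ry": 0,"rz": 0,"hand": -0.2},
    {"dx": -40,"dy": 0,"dz": -40,"rx": 0,"ry": 0,"rz": 0,"hand": -0.2},
    {"dx": 0,"dy": 0,"dz": 0,"rx": 0,"ry": 0,"rz": 0,"hand": -0.2},
    {"dx": 0,"dy": 0,"dz": 0,"rx": 0,"ry": 0,"rz": 0,"hand": -0.2},
  ],
)

```text
clock: 22.25
ee_pos: [0.4312, -0.0182, 0.2419]
eef_rot: [0.996, 0.091, 0.001, 0.001]
contact_force: [-0.2, -0.6, -1.0]
width: 0.599
gripper_force: 0.0
```

Run:
```python
from h import *
np.set_printoptions(precision=4,suppress=True)
st();c=cap("scene");M=masks(c["image"])
hs=cv2.cvtColor(c["image"],cv2.COLOR_RGB2HSV); mm=((hs[...,1]>130)&(hs[...,2]>150)).astype(np.uint8)
k,ce,a=blob(mm,(203,177,267,241));print("cake",ce,a,plane(c,[ce],.065))
k,ce,a=blob(M["steel"],(295,195,335,255));print("blade",ce,a,plane(c,[ce],.002))
w=cap("wrist");k,ce,a=blob(masks(w["image"])["brown"],(260,60,380,225));print("handle wrist",ce,a,plane(w,[ce],.064),cv2.minAreaRect(k.astype(np.float32)))
o=cv2.imread("pics/scene0.png")[:,:,::-1].astype(int);d=abs(o-c["image"]).max(2)
for n,(x,y) in dict(stack=(468,234),jar=(162,173),tub=(299,280),g1=(409,156),g2=(368,297)).items(): print(n,(d[y-22:y+22,x-22:x+22]>40).sum())
```

```text
blade g -0.0675 -0.2582 [ 0.4312 -0.0182  0.2419] [-0.2 -0.6 -1. ] [0.06 0.   0.06] rz 0.8  d [0. 0. 0.] (mm)  tilt [-0.08  0.14 -0.79]
cake [235.4357 208.5741] 983.5 [[ 0.582 -0.235  0.065]]
blade [313.1387 222.4186] 486.5 [[0.5711 0.0071 0.002 ]]
handle wrist [321.1995 168.9154] 2065.5 [[ 0.439  -0.0165  0.064 ]] ((321.0, 170.0), (108.0, 20.0), 90.0)
stack 0
jar 0
tub 0
g1 0
g2 0
```

The turner is standing flat, the cake is on the middle of the rack, and the bystanders haven't moved.

```bash
python3 -c "
from cell import env
print(env.hand_in())"
```

```text
the job is handed in; nothing more can be done
None
```

The cake is lying on the wires in the middle of the rack, the turner is standing flat on its blade on the table again, the tub, jar and stack are where they were, and the job was handed in at about 22 s (no verdict was returned).

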